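Spray the guide rod and thread the isolator spring onto it

ROBOT

A 6-joint arm with a two-finger parallel gripper is mounted at the origin on the work surface. World frame = base frame: x ahead of the robot, y to its left, z up, the work surface at z = 0. Lengths are in m, angles in degrees, forces in N, time in s.
With the tool pointing down it reaches from about 0.375 to 0.9 m from the base axis. Payload 3.1 kg.
Tool frame: the origin (TCP) lies on the centre line of the jaws, within the pads' length; the fingertips stand 17 mm ahead of it and the grasp point (between the pads) lies 2 mm behind it; y points along the fingers, x is the direction in which the jaws open and shut, and the axes are right-handed (so a half turn about y gives the same grasp; the last joint's range is limited). The gripper opens to 87 mm and grips with 3 to 60 N. Pads are 19 mm wide; open, the fingers measure 117 mm over their backs; the gripper's body (75 mm by 190 mm) begins 51 mm behind the grasp point.
Start: joints at [54.517, 30.224, 82.088, -0, 67.689, -10.227], TCP at [0.267, 0.565, 0.201] pointing down, gripper open.
Joint ranges: [-176.69, 176.69], [-43.24, 126.21], [12.49, 139.97], [-82, 262], [0, 151.66], [-163.58, 163.58]. Speed limits (degrees/s): [159.86, 159.86, 180, 180, 180, 180].

INTERFACE

Orientations are given as a 3x3 rotation matrix whose columns are the frame's x, y, z axes.
In Python, from rig import read_state, capture, camera_info, hand_in, trace, tip_of gives the robot as it stands.
- The arm moves only by the tool jog_arm, never from a script. Its argument "steps" is a list of rows, each an object with "fingers": the opening in per cent of the stroke, from 0 (shut) to 100 (fully open); "delta_pos": the shift along the world's x, y, z in mm, a list of three; "turn": the turn about the world's z in degrees. A call has 1 to 20 rows; each row is the pose to reach, as a shift and turn from the pose commanded when the call began; what a row does not reach only later rows make up. A row lasts 1/12 s, in which the tool goes at most 41.7 mm and 7.16 degrees, less where a joint would pass 70% of its speed; a pose out of reach is approached as far as the arm can. A call with a gripper value outside its range is refused whole. The fingers move at their own pace and stop on an object; the grip force is fixed at half the most. Time passes only in rows, so rows that repeat a pose let the fingers close. It gives the time, the measured TCP pose, the force and the opening at its end, in the units of the state.
- read_state(): the state, without advancing time (a new reading comes with each control period).
- capture(name): name is "scene" or "top" or "wrist"; returns the picture (400x640x3 uint8, red, green, blue); there is no depth.
- camera_info(name): a dict with "fov_y" (degrees; the focal length in pixels is half the picture's height over the tangent of half this angle, whatever the lens; pixels are square), "cx", "cy" (the principal point, pixels), "view" (4x4, takes a point from world to camera coordinates); the wrist camera has in their place "tool_from_camera" (4x4, takes a point from camera to tool coordinates, whose origin is the TCP and whose axes are the tool frame's). Camera axes: x right, y down, z forward; pixel columns grow to the right and rows downward; lengths in m; the calibration is good to about 2 mm. A picture is of the moment at which its call begins: read the wrist's pose just before it. camera_info takes no time and is no camera call.
- hand_in(): hands the job in, once; it reports no verdict.
Trained networks look in the newest picture that a camera, given by its name, has taken for a name from the list of things; names that differ only in an ending like _2 or _b are one class to them, and where a whole thing is asked for, a point or a joint stands for the part that bears it (a point fixed in the world has none). Each returns a list of dicts, best first, with "confidence" (0 to 1); they miss things now and then, are a little off and sometimes report something else, mostly with a low value. They report only what shows in the picture. A call takes as long as a camera call. They do not tell look-alikes from the thing itself.
- trace(target, camera): "mask" (400x640 bool, what is visible of it).
- tip_of(target, camera): "position" ([x, y, z] in m, in world coordinates, good to about 4 mm: a listed point, or the origin of a listed thing).
The state is a dict: "time_s": time; "joint_positions": joint angles; "qvel": joint speeds; "tau": joint torques, N m; "position": TCP position; "tcp_rot": TCP orientation; "force": force on the tool from outside, world axes, zero at the start; "moment": the same for the moment, N m; "opening": opening from 0.0 (shut) to 1.0 (fully open).
Only numpy, scipy, OpenCV 4.12 (cv2) and the standard library are available. Lean on these libraries where they do the work, as an engineer would, in place of code of your own. Each camera call takes 0.05 s, during which the arm holds its last target.

TASK

Get this anti-vibration mount ready: press the nozzle cap of the clamped spray can all the way down for a moment so it sprays the slotted guide rod, and let the cap come back up. Then thread the tall coil spring over the rod, cross wire at the bottom and into the rod's slot, twisting it slightly if it snags; guide it down rather than dropping it until it stands flat on the disc at the foot of the rod, and let go. Leave the other things where they are.

Things in the scene. Friction and masses are not known exactly. Their poses are not given: they have to be found in the camera images.
- mount: Fixed mount: grey base plate 120 x 120 x 14 mm with a bolt head at each corner; at its centre a dark seat disc 68 mm across, top 20 mm above the table, from which rises an upright 28 mm steel guide rod, split lengthwise by a 10 mm wide slot. Origin: centre of the plate's underside, on the rod's axis; z up. The slot runs along the mount's x axis, parallel to two plate edges.
- rod_tip (a point): Centre of the guide rod's tip, 105 mm above the table; axes as the mount's. The slot goes right through, from the tip down to the disc, leaving two half-moon prongs at +y and -y. The top 11 mm is tapered: at the tip the rod is 21 mm across and the slot 16 mm wide.
- spring: Tall rigid loose steel coil spring standing upright: 110 mm tall, 45 mm outside, 35 mm bore, 5 mm wire, 0.13 to 0.23 kg, six turns, a closed ring at each end. In the plane of the bottom ring a 5 mm cross wire runs through the axis and out on one side as a tail to 38.5 mm from the axis. Origin: centre of its underside; z up its axis; x along the cross wire, to the tail.
- spring_top (a point): Centre of the spring's top end, 110 mm above its origin; axes as the spring's. Bore and rod leave 3.5 mm all round; the cross wire goes into the rod's slot either way round. Fully home, the spring's bottom is on the seat disc, its top 130 mm above the table and the rod's tip 25 mm below its top.
- can: Fixed spray can, 52 mm in diameter, aluminium with a white band, upright in a black stand (foot 90 x 90 mm, round clamp 62 mm across and 38 mm high) beside the mount, nozzle facing the guide rod. Origin: centre of the stand's underside; z up; the nozzle points to its -x. The can without its cap ends 144 mm above the table.
- nozzle_top (a point): Centre of the top face of the can's round white nozzle cap, 28 mm across and 18 mm high; this face is 170 mm above the table when the cap is up. Moves down with the cap.
- nozzle (a joint): Travel of the nozzle cap in m: 0 up, 0.007 fully down. Sprung: starts to move at 3.5 N, needs 8.4 N at full travel, returns by itself when released. 0.005 or more counts as a spray.
- short_spring: Bystander: wide short loose spring, 61 mm outside diameter, 55 mm tall, no cross wire, standing on the table. Not the one to use. Origin: centre of its underside.
- white_remote: Bystander: white remote control, 140 x 46 x 18 mm, lying loose. Origin: centre of its underside.
- black_remote: Bystander: black remote control, 180 x 50 x 20 mm, lying loose. Origin: centre of its underside.
- screwdriver: Bystander: screwdriver 200 mm long, lying loose near the far edge.
- wrench: Bystander: wrench about 180 mm long, lying loose at the right.
- jar: Bystander: closed amber jar, 60 mm in diameter, 75 mm tall, standing at the left. Origin: centre of its underside.
- mug: Bystander: white mug, 80 mm in diameter, 90 mm tall, standing at the far left. Origin: centre of its underside.
There are look-alikes about, which are no part of the job. What is shaped like the mount but yellow is not meant.

How it is judged (in metres and radians):
On the way, in this order (a step that is already met when the one before it is completed fails the run):
1. the nozzle cap is pressed down at least 5 mm and held there for 0.1 s (value of joint nozzle above 0.005 m), for 0.1 s.
2. the nozzle cap is let back up, while the spring is not on the rod yet (value of joint nozzle below 0.0015 m and horizontal distance between spring and mount above 0.02 m), for 0.1 s.
3. the spring is down over the rod, its bottom on the seat disc (z of spring in the frame of mount between 0.015 and 0.024 m and horizontal distance between spring and mount below 0.006 m and angle between spring's own z axis and vertical below 0.08 rad), for 0.2 s.
At the end, for the whole second after the job is handed in: The spring stands upright over the guide rod (within 6 mm of its axis, tilted less than 0.08 rad), its bottom less than 4 mm above the seat disc, at rest and released; the nozzle cap is up (within 1.5 mm) (all of step 3 and value of joint nozzle below 0.0015 m and linear speed of spring below 0.02 m/s); the robot touches nothing.
It fails at once if the spring is dropped down the rod (faster than 0.5 m/s while on it) (linear speed of spring above 0.5 m/s and horizontal distance between spring and mount below 0.02 m and z of spring in the frame of mount below 0.1 m).
It fails at once if a bystander (short spring, remote, screwdriver, wrench, jar or mug) is moved more than 30 mm (distance of any of short_spring, white_remote, black_remote, screwdriver, wrench, jar, mug from where it was at the start of the episode above 0.03 m).
It also fails if it takes over 54 s, if anything falls off the work surface, if the arm or the gripper's body presses on something with over 40 N, if the wrist force passes 120 N, or if a joint passes its speed limit or range.

## Working session

There is one attempt and no reset: what is moved stays moved. The work goes in short steps, Python scripts to look and compute and a tool call to move; the robot and the scene stay as the last step left them, time stands still between calls to the robot, and variables do not carry over. Pictures are saved under pics/ and viewed, and the job is handed in when it is done.

Besides the shell and the picture viewer there is one more tool, called as name([rows], argument=value, ...), one row to a line, values as JSON. jog_arm: Moves the arm, as the interface text tells. Its arguments: {"type":"object","properties":{"steps":{"type":"array","items":{"type":"object","properties":{"fingers":{"type":"number"},"delta_pos":{"type":"array","items":{"type":"number"}},"turn":{"type":"number"}}}}},"required":["steps"]}

```bash
mkdir -p pics; ls
python3 - <<'E'
from rig import *
import cv2,numpy as np
s=read_state();print(s)
for c in("scene","top","wrist"):
    im=capture(c);cv2.imwrite(f"pics/{c}0.png",im[:,:,::-1]);i=camera_info(c);print(c,i)
for t in ("mount","rod_tip","spring","spring_top","can","nozzle_top","short_spring"):
  for c in("scene","top"):
    print(t,c,[(np.round(d["position"],4).tolist(),round(d["confidence"],2)) for d in tip_of(t,c)])
print(read_state()["time_s"])
E
```

```text
pics
{'time_s': 0.0, 'joint_positions': array([ 5.45172986e+01,  3.02786331e+01,  8.21568551e+01, -5.18169762e-04,
        6.76894964e+01, -1.02285653e+01]), 'qvel': array([-0.1193118 , -0.06921821, -0.14092227,  0.07714532, -0.06029851,
        0.05185882]), 'tau': array([ 5.38171607e-04, -4.40034628e+01, -1.76594728e+01,  6.32765167e-02,
        5.83184778e-02, -1.65400597e-04]), 'position': array([0.26617149, 0.56462096, 0.20027266]), 'tcp_rot': array([[ 4.26629564e-01, -1.25939035e-03, -9.04425580e-01],
       [ 9.04423905e-01, -1.78114227e-03,  4.26631254e-01],
       [-2.14820591e-03, -9.99997621e-01,  3.79134790e-04]]), 'force': array([-0.83927853,  0.40170735, -0.52027825]), 'moment': array([ 0.02981883,  0.02094004, -0.02954217]), 'opening': 0.9971376469552559}
scene {'fov_y': 45.493668146817456, 'cx': 326.3611296838214, 'cy': 201.27348651386856, 'view': array([[-0.57241778,  0.81980482,  0.01606044,  0.28692723],
       [ 0.50096226,  0.36516218, -0.78466132, -0.14038711],
       [-0.6491338 , -0.44110842, -0.61971661,  1.93497523],
       [ 0.        ,  0.        ,  0.    
[... 1212 characters left out ...]
.2619, 0.1038], 0.93), ([0.3149, 0.1744, 0.1062], 0.77), ([0.5135, -0.2113, 0.1065], 0.71)]
spring scene [([0.4837, 0.1194, -0.0007], 0.86)]
spring top [([0.4861, 0.1124, -0.0002], 0.56)]
spring_top scene [([0.7588, -0.2307, -0.0045], 0.67), ([0.4851, 0.1135, 0.114], 0.61)]
spring_top top [([0.4848, 0.1147, 0.1058], 0.44)]
can scene [([0.5813, -0.0907, -0.0037], 0.88)]
can top [([0.5823, -0.0876, 0.001], 0.62), ([0.4843, 0.1172, -0.0006], 0.5)]
nozzle_top scene [([0.3296, -0.4276, 0.0007], 0.7), ([0.5825, -0.0884, 0.1701], 0.47)]
nozzle_top top [([0.5773, -0.091, 0.1701], 0.47)]
short_spring scene [([0.3549, -0.0672, -0.0034], 0.82)]
short_spring top [([0.3606, -0.0658, -0.0002], 0.42)]
0.85
```

View pics/scene0.png

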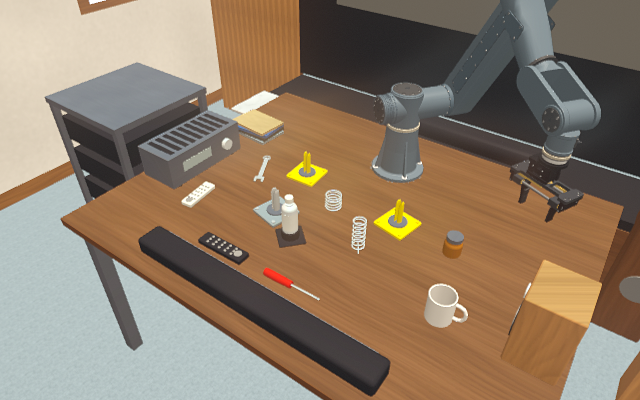

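View pics/top0.png

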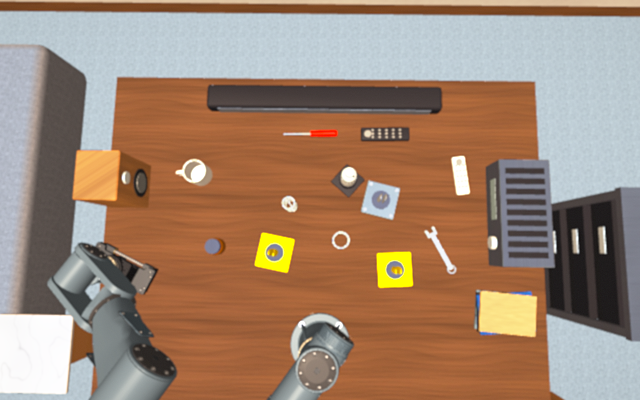

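Candidates in the top picture:
- **Mount:** the grey one at (380,200), against yellow ones at (275,252) and (395,270). I choose the grey one.
- **Spring:** the tall one with a tail at (289,204), against the short wide one at (341,240). I choose the tall one.
- **Can:** only one, at (348,178).

Next is a close crop to check these choices and measure the angles.

Run:
```python
import cv2,numpy as np
t=cv2.imread("pics/top0.png");s=cv2.imread("pics/scene0.png")
a=cv2.resize(t[150:230,260:420],None,fx=5,fy=5,interpolation=cv2.INTER_CUBIC)
cv2.imwrite("pics/topc.png",a)
b=cv2.resize(s[170:270,240:400],None,fx=5,fy=5,interpolation=cv2.INTER_CUBIC)
cv2.imwrite("pics/scenec.png",b)
```

```text
(no output)
```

View pics/topc.png

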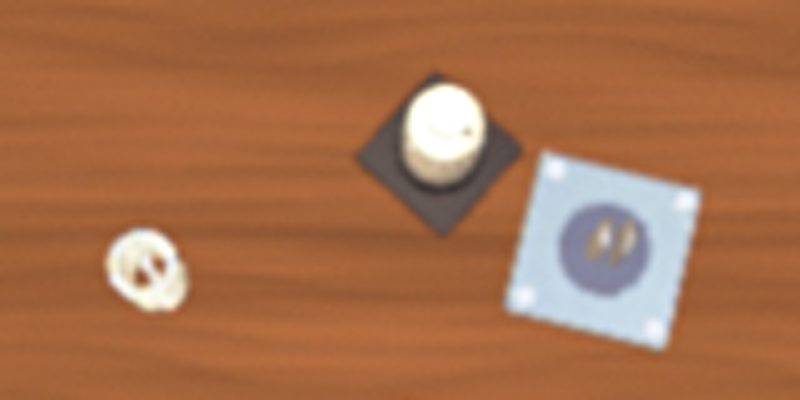

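View pics/scenec.png

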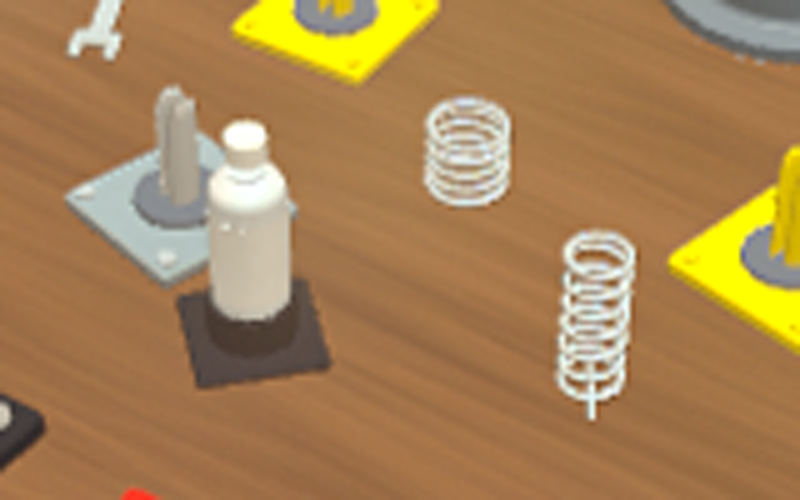

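The crops confirm the choices: the tall spring with its tail, the grey mount with the slotted rod, and the can between them. Now I'll work out the angles.

```bash
cat > h.py <<'E'
from rig import *
import cv2,numpy as np
def cam(c,st=None):
    i=camera_info(c); f=200/np.tan(np.radians(i["fov_y"])/2)
    K=np.array([[f,0,i["cx"]],[0,f,i["cy"]],[0,0,1]])
    if "view" in i: V=i["view"]
    else:
        T=np.eye(4);T[:3,:3]=st["tcp_rot"];T[:3,3]=st["position"]
        V=np.linalg.inv(T@i["tool_from_camera"])
    return K,V
def proj(P,K,V):
    P=np.atleast_2d(P);q=P@V[:3,:3].T+V[:3,3];q=q@K.T;return q[:,:2]/q[:,2:]
def back(px,z,K,V):
    px=np.atleast_2d(px).astype(float);d=np.c_[px,np.ones(len(px))]@np.linalg.inv(K).T@V[:3,:3]
    o=-V[:3,:3].T@V[:3,3];t=(z-o[2])/d[:,2];return o+d*t[:,None]
E
python3 - <<'E'
from h import *
im=capture("top");K,V=cam("top")
for z0 in (0.007,):
 hsv=cv2.cvtColor(im,cv2.COLOR_RGB2HSV)
 sub=np.zeros((400,640),np.uint8)
 m=(im[:,:,2].astype(int)>im[:,:,0]-10)
 sub[178:222,358:403]=m[178:222,358:403]
 n,l,st,_=cv2.connectedComponentsWithStats(sub);k=1+np.argmax(st[1:,4]);ys,xs=np.where(l==k)
 P=back(np.c_[xs,ys],0.014,K,V)
 r=cv2.minAreaRect((P[:,:2]*1000).astype(np.float32));print(r,len(xs))
Ks,Vs=cam("scene")
# spring tail from scene crop
for px in ((592,375),(592,418)): print(px,back([240+px[0]/5,170+px[1]/5],0.0025,Ks,Vs))
for w,p in (("spring",[.485,.1155,0.0025]),("mount",[.51,-.21,.014]),("noz",[.581,-.09,.17]),("tip",[.51,-.21,.105])):
  print(w,proj(p,Ks,Vs)-[240,170],proj(p,K,V))
E
```

```text
((509.05487060546875, -211.7852020263672), (118.26515197753906, 117.8479232788086), 76.53849792480469) 998
(592, 375) [[0.48537526 0.117215   0.0025    ]]
(592, 418) [[0.51942007 0.1384098  0.0025    ]]
spring [[118.01710383  74.72433825]] [[290.44222334 205.08492425]]
mount [[36.35509065 39.02686124]] [[379.63553636 199.21083964]]
noz [[49.05452011 26.29124769]] [[348.59612637 171.70255284]]
tip [[35.05388737 18.41737132]] [[382.65896648 196.05386493]]
```

jog_arm([
  {"fingers": 0, "delta_pos": [0, 0, 40]},
  {"fingers": 0, "delta_pos": [314, -655, 40], "turn": -50},
  {"fingers": 0, "delta_pos": [314, -655, 40], "turn": -50},
  {"fingers": 0, "delta_pos": [314, -655, 40], "turn": -50},
  {"fingers": 0, "delta_pos": [314, -655, 40], "turn": -50},
  {"fingers": 0, "delta_pos": [314, -655, 40], "turn": -50},
  {"fingers": 0, "delta_pos": [314, -655, 40], "turn": -50},
  {"fingers": 0, "delta_pos": [314, -655, 40], "turn": -50},
  {"fingers": 0, "delta_pos": [314, -655, 40], "turn": -50},
  {"fingers": 0, "delta_pos": [314, -655, 40], "turn": -50},
  {"fingers": 0, "delta_pos": [314, -655, 40], "turn": -50},
  {"fingers": 0, "delta_pos": [314, -655, 40], "turn": -50},
  {"fingers": 0, "delta_pos": [314, -655, 40], "turn": -50},
  {"fingers": 0, "delta_pos": [314, -655, 40], "turn": -50},
  {"fingers": 0, "delta_pos": [314, -655, 40], "turn": -50},
  {"fingers": 0, "delta_pos": [314, -655, 40], "turn": -50},
  {"fingers": 0, "delta_pos": [314, -655, 40], "turn": -50},
  {"fingers": 0, "delta_pos": [314, -655, 40], "turn": -50},
  {"fingers": 0, "delta_pos": [314, -655, 40], "turn": -50},
  {"fingers": 0, "delta_pos": [314, -655, 40], "turn": -50},
])

```text
$.steps[0]: bad value
```

Run:
```python
from h import *
st=read_state();im=capture("wrist");cv2.imwrite("pics/w1.png",im[:,:,::-1]);K,V=cam("wrist",st)
print(st["position"],st["force"],st["opening"],st["time_s"])
p=st["position"]
print(proj([p+st["tcp_rot"][:,1]*.017,[.581,-.09,.17],[.509,-.2105,.105]],K,V))
for t in("nozzle_top","rod_tip","mount"): print(t,[(np.round(d["position"],4).tolist(),round(d["confidence"],2)) for d in tip_of(t,"wrist")])
```

```text
[0.26662159 0.5652449  0.20125923] [-0.64304339 -0.6735721   0.11030545] 1.0012790624219738 0.9
[[320.00950921 227.23419431]
 [-47.95512342 645.68168335]
 [-98.78506824 566.21825279]]
nozzle_top []
rod_tip []
mount []
```

View pics/w1.png

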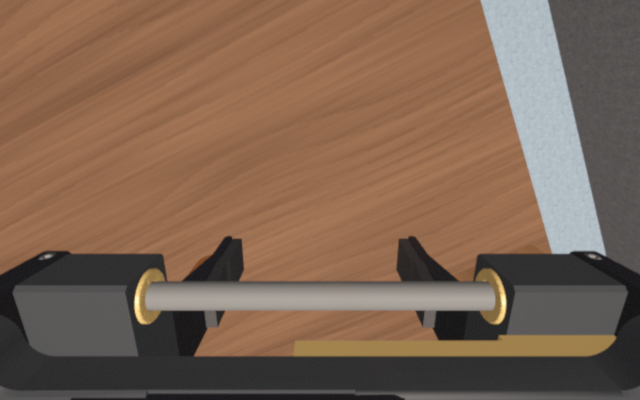

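The first row was refused because it had no turn. The wrist view shows only table, with the fingers at about x 220 and 420.

jog_arm([
  {"fingers": 0, "delta_pos": [0, 0, 40], "turn": 0},
  {"fingers": 0, "delta_pos": [314, -655, 40], "turn": -50},
  {"fingers": 0, "delta_pos": [314, -655, 40], "turn": -50},
  {"fingers": 0, "delta_pos": [314, -655, 40], "turn": -50},
  {"fingers": 0, "delta_pos": [314, -655, 40], "turn": -50},
  {"fingers": 0, "delta_pos": [314, -655, 40], "turn": -50},
  {"fingers": 0, "delta_pos": [314, -655, 40], "turn": -50},
  {"fingers": 0, "delta_pos": [314, -655, 40], "turn": -50},
  {"fingers": 0, "delta_pos": [314, -655, 40], "turn": -50},
  {"fingers": 0, "delta_pos": [314, -655, 40], "turn": -50},
  {"fingers": 0, "delta_pos": [314, -655, 40], "turn": -50},
  {"fingers": 0, "delta_pos": [314, -655, 40], "turn": -50},
  {"fingers": 0, "delta_pos": [314, -655, 40], "turn": -50},
  {"fingers": 0, "delta_pos": [314, -655, 40], "turn": -50},
  {"fingers": 0, "delta_pos": [314, -655, 40], "turn": -50},
  {"fingers": 0, "delta_pos": [314, -655, 40], "turn": -50},
  {"fingers": 0, "delta_pos": [314, -655, 40], "turn": -50},
  {"fingers": 0, "delta_pos": [314, -655, 40], "turn": -50},
  {"fingers": 0, "delta_pos": [314, -655, 40], "turn": -50},
  {"fingers": 0, "delta_pos": [314, -655, 40], "turn": -50},
])

```text
time_s: 2.77
position: [0.5829, -0.0944, 0.2411]
tcp_rot: [[0.968, 0.002, -0.25], [0.25, -0.002, 0.968], [0.002, -1.0, -0.003]]
force: [-0.1, 0.7, -0.3]
opening: 0.009
```

Run:
```python
from h import *
st=read_state();im=capture("wrist");cv2.imwrite("pics/w2.png",im[:,:,::-1]);K,V=cam("wrist",st)
print(st["position"],st["force"],st["opening"],st["time_s"])
p=st["position"]
print(proj([p+st["tcp_rot"][:,1]*.017,[.581,-.09,.17],[.509,-.2105,.105]],K,V))
for t in("nozzle_top","rod_tip","mount"): print(t,[(np.round(d["position"],4).tolist(),round(d["confidence"],2)) for d in tip_of(t,"wrist")])
```

```text
[ 0.58286752 -0.09437441  0.24112378] [-0.11464745  0.74084057 -0.34474265] 0.008565192746350387 2.7667
[[318.94311695 227.68611074]
 [318.03190894 197.91399204]
 [229.49580656 265.68179434]]
nozzle_top [([0.5826, -0.0935, 0.1672], 0.89)]
rod_tip [([0.2637, -0.268, 0.105], 0.69)]
mount [([0.5164, -0.2102, 0.0007], 0.84), ([0.2604, -0.2655, 0.0002], 0.71)]
```

View pics/w2.png

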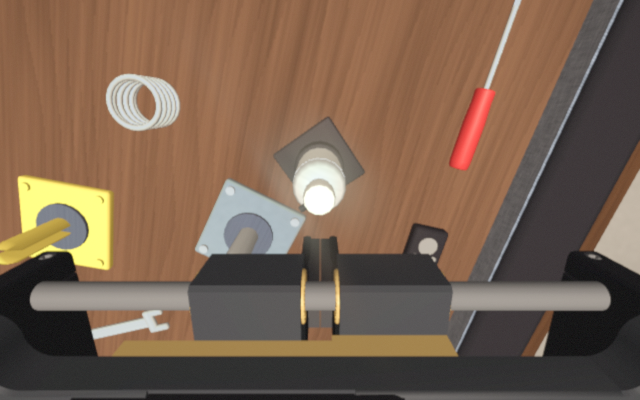

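The cap is at (320,197), straight ahead of the fingertips, within 2 px of the prediction. I'll press it.

jog_arm([
  {"fingers": 0, "delta_pos": [-1, 2, -30], "turn": 0},
  {"fingers": 0, "delta_pos": [-1, 2, -45], "turn": 0},
  {"fingers": 0, "delta_pos": [-1, 2, -52], "turn": 0},
  {"fingers": 0, "delta_pos": [-1, 2, -56], "turn": 0},
  {"fingers": 0, "delta_pos": [-1, 2, -59], "turn": 0},
  {"fingers": 0, "delta_pos": [-1, 2, -60], "turn": 0},
  {"fingers": 0, "delta_pos": [-1, 2, -60], "turn": 0},
])

```text
time_s: 3.55
position: [0.5801, -0.0876, 0.1819]
tcp_rot: [[0.967, 0.001, -0.255], [0.255, -0.0, 0.967], [0.001, -1.0, -0.001]]
force: [0.8, -0.2, -0.8]
opening: 0.004
```

Run:
```python
from h import *
st=read_state()
print(st["position"],st["force"],st["time_s"])
im=capture("wrist");cv2.imwrite("pics/w3.png",im[:,:,::-1])
print([(np.round(d["position"],4).tolist(),round(d["confidence"],2)) for d in tip_of("nozzle_top","wrist")])
```

```text
[ 0.58010533 -0.08756978  0.18194071] [ 0.80116716 -0.18644039 -0.78259247] 3.55
[([0.5822, -0.0913, 0.1734], 0.6)]
```

View pics/w3.png

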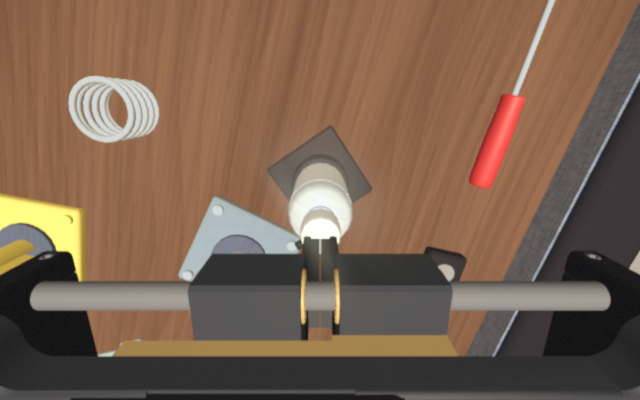

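No contact force yet; the tips appear over the cap at (320,235). I'll go lower in small steps.

jog_arm([
  {"fingers": 0, "delta_pos": [0, 0, -2], "turn": 0},
  {"fingers": 0, "delta_pos": [0, 0, -4], "turn": 0},
  {"fingers": 0, "delta_pos": [0, 0, -4], "turn": 0},
])

```text
time_s: 3.9
position: [0.5794, -0.0878, 0.177]
tcp_rot: [[0.967, -0.0, -0.254], [0.254, 0.0, 0.967], [-0.0, -1.0, 0.0]]
force: [-0.1, 0.5, -0.2]
opening: 0.004
```

Run:
```python
from h import *
a=capture("scene");b=capture("wrist");st=read_state();K,V=cam("scene")
print(proj([[.581,-.09,.17],st["position"],st["position"]-[0,0,.017]],K,V))
im=np.vstack([cv2.resize(a[150:230,240:400],(800,400),interpolation=2),])
cv2.imwrite("pics/s4.png",im[:,:,::-1])
cv2.imwrite("pics/w4.png",cv2.resize(b[120:320,220:420],(600,600),interpolation=2)[:,:,::-1])
```

```text
[[289.05452011 196.29124769]
 [289.82652103 194.4979037 ]
 [289.9964901  198.79250557]]
```

View pics/s4.png

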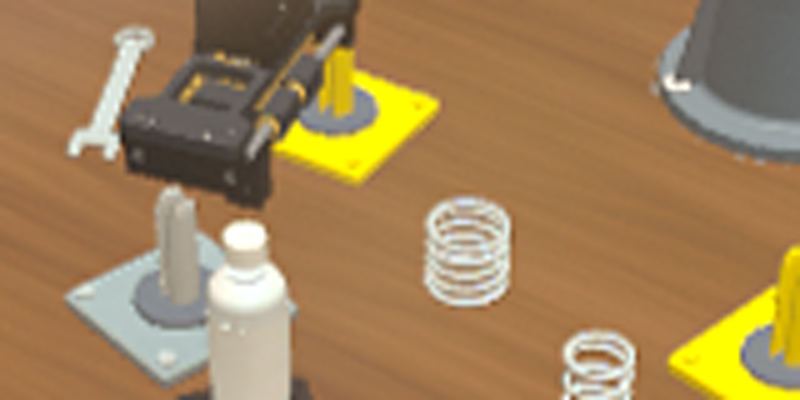

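View pics/w4.png

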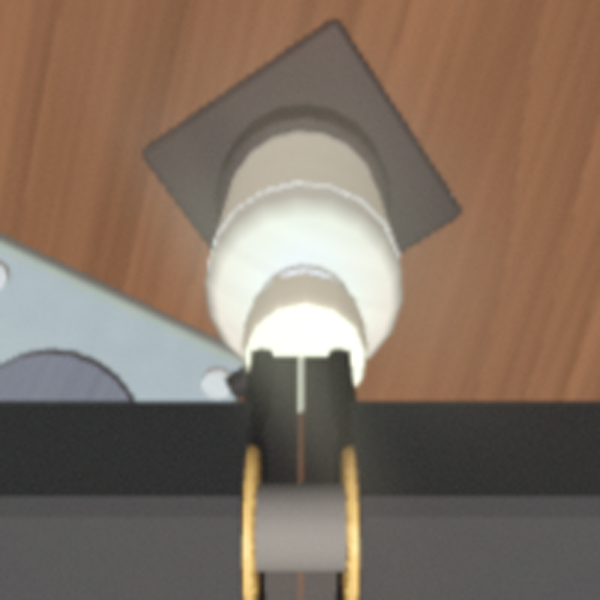

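The scene view is blocked by the gripper's end block. In the wrist view the tips at row 238 overlap the middle of the cap but still look higher than it. I'll keep feeling downwards.

jog_arm([
  {"fingers": 0, "delta_pos": [0, 0, -2], "turn": 0},
  {"fingers": 0, "delta_pos": [0, 0, -4], "turn": 0},
  {"fingers": 0, "delta_pos": [0, 0, -4], "turn": 0},
])

```text
time_s: 4.25
position: [0.5793, -0.0877, 0.1727]
tcp_rot: [[0.967, -0.001, -0.254], [0.254, 0.0, 0.967], [-0.001, -1.0, 0.001]]
force: [0.7, -1.3, 0.3]
opening: 0.007
```

Run:
```python
from h import *
b=capture("wrist");c=capture("top");st=read_state();print(st["position"],st["force"],st["moment"])
print(proj([[.581,-.09,.17]],*cam("wrist",st)))
cv2.imwrite("pics/w5.png",np.hstack([cv2.resize(b[150:270,260:380],(400,400),interpolation=2),cv2.resize(c[130:230,300:400],(400,400),interpolation=2)])[:,:,::-1])
```

```text
[ 0.57948903 -0.0877049   0.17303015] [-0.15298165 -0.47548838  0.0129925 ] [-0.05567273 -0.02336507  0.01310242]
[[320.29615046 239.71943082]]
```

View pics/w5.png

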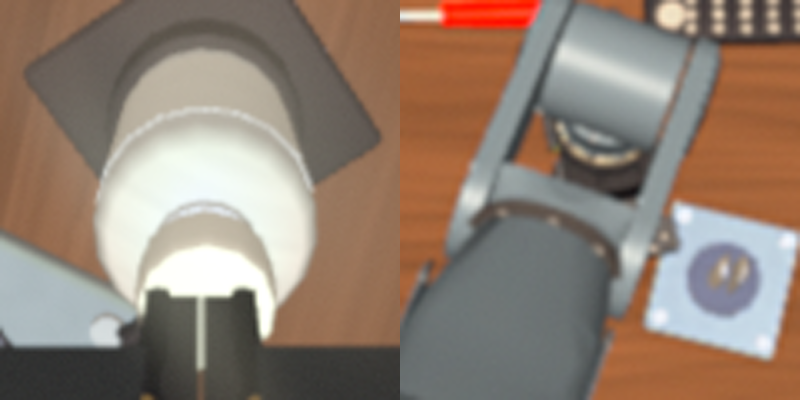

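jog_arm([
  {"fingers": 0, "delta_pos": [0, 0, -3], "turn": 0},
  {"fingers": 0, "delta_pos": [0, 0, -5], "turn": 0},
  {"fingers": 0, "delta_pos": [0, 0, -5], "turn": 0},
])

```text
time_s: 4.6
position: [0.5792, -0.0876, 0.1677]
tcp_rot: [[0.967, -0.001, -0.255], [0.255, 0.0, 0.967], [-0.001, -1.0, 0.001]]
force: [0.4, -0.4, -0.8]
opening: 0.002
```

jog_arm([
  {"fingers": 0, "delta_pos": [0, 0, -3], "turn": 0},
  {"fingers": 0, "delta_pos": [0, 0, -5], "turn": 0},
  {"fingers": 0, "delta_pos": [0, 0, -5], "turn": 0},
])

```text
time_s: 4.85
position: [0.5792, -0.0876, 0.1627]
tcp_rot: [[0.967, -0.001, -0.255], [0.255, 0.0, 0.967], [-0.001, -1.0, 0.001]]
force: [0.8, -0.3, -0.5]
opening: 0.005
```

Run:
```python
from h import *
b=capture("wrist");st=read_state();print(st["position"],st["force"],st["moment"])
print(proj([[.581,-.09,.17]],*cam("wrist",st)))
cv2.imwrite("pics/w6.png",cv2.resize(b[150:300,240:400],(640,600),interpolation=2)[:,:,::-1])
```

```text
[ 0.57938322 -0.08767232  0.16287631] [-0.11796578  0.38330048 -0.04747618] [-0.03382589  0.00017836 -0.03144941]
[[320.47942393 246.69216378]]
```

View pics/w6.png

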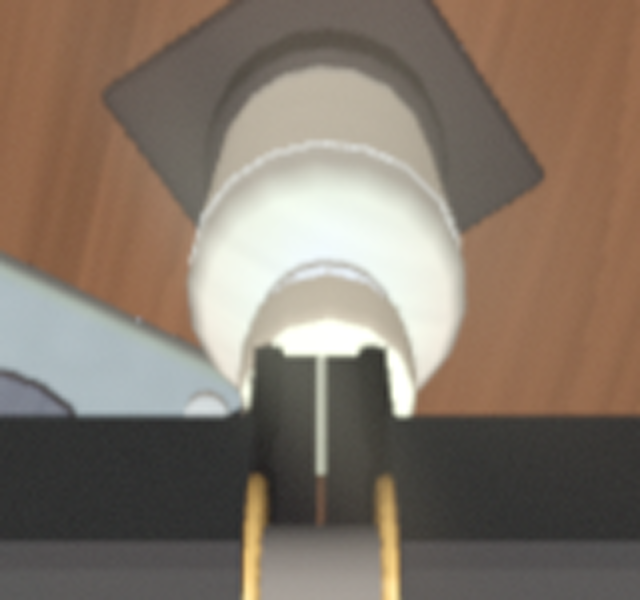

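The tips still look about 12 mm above the cap, its bright rim around them at (322,345) in the crop. Continuing down.

jog_arm([
  {"fingers": 0, "delta_pos": [0, -1, -3], "turn": 0},
  {"fingers": 0, "delta_pos": [0, -1, -6], "turn": 0},
  {"fingers": 0, "delta_pos": [0, -1, -6], "turn": 0},
])

```text
time_s: 5.15
position: [0.5792, -0.0887, 0.1566]
tcp_rot: [[0.967, -0.001, -0.254], [0.254, 0.0, 0.967], [-0.001, -1.0, 0.001]]
force: [0.8, -0.6, -0.1]
opening: 0.005
```

jog_arm([
  {"fingers": 0, "delta_pos": [0, 0, -2], "turn": 0},
  {"fingers": 0, "delta_pos": [0, 0, -4], "turn": 0},
  {"fingers": 0, "delta_pos": [0, 0, -4], "turn": 0},
])

```text
time_s: 5.4
position: [0.5793, -0.0886, 0.1528]
tcp_rot: [[0.967, -0.001, -0.254], [0.254, 0.0, 0.967], [-0.001, -1.0, 0.001]]
force: [-0.1, 0.1, -0.5]
opening: 0.008
```

jog_arm([
  {"fingers": 0, "delta_pos": [0, 0, -2], "turn": 0},
  {"fingers": 0, "delta_pos": [0, 0, -4], "turn": 0},
  {"fingers": 0, "delta_pos": [0, 0, -4], "turn": 0},
])

```text
time_s: 5.65
position: [0.5798, -0.0888, 0.1492]
tcp_rot: [[0.967, 0.0, -0.254], [0.254, -0.0, 0.967], [0.0, -1.0, -0.0]]
force: [0.7, -0.3, 0.9]
opening: 0.004
```

Run:
```python
from h import *
b=capture("wrist");st=read_state();print(st["position"],st["force"],st["moment"])
print(proj([[.581,-.09,.17]],*cam("wrist",st)))
cv2.imwrite("pics/w7.png",cv2.resize(b[150:300,240:400],(640,600),interpolation=2)[:,:,::-1])
```

```text
[ 0.57971377 -0.08876631  0.14927931] [-0.66287157  0.15626723 -0.25505897] [-0.05421868  0.00930182  0.08368591]
[[320.48567625 255.26757462]]
```

View pics/w7.png

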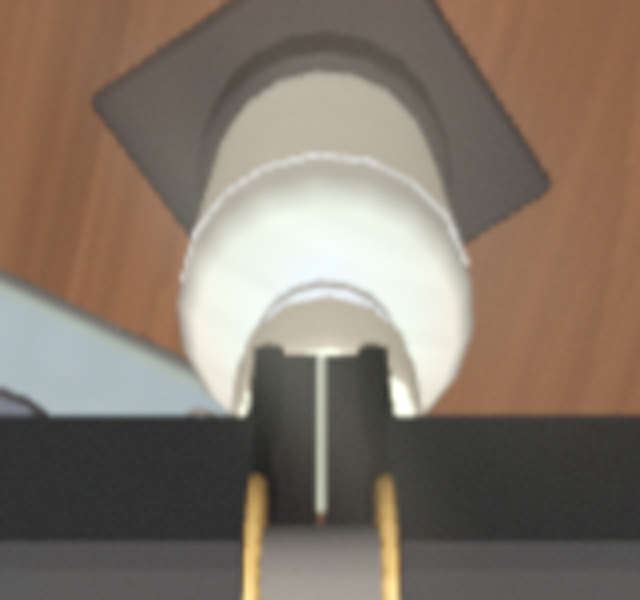

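jog_arm([
  {"fingers": 0, "delta_pos": [0, -1, -2], "turn": 0},
  {"fingers": 0, "delta_pos": [0, -1, -4], "turn": 0},
  {"fingers": 0, "delta_pos": [0, -1, -4], "turn": 0},
])

```text
time_s: 5.95
position: [0.5798, -0.0891, 0.1455]
tcp_rot: [[0.967, 0.001, -0.254], [0.254, 0.001, 0.967], [0.001, -1.0, 0.001]]
force: [-0.8, 2.9, 6.2]
opening: 0.008
```

Run:
```python
from h import *
b=capture("wrist");st=read_state();print(st["position"],st["force"],st["moment"])
print(proj([[.581,-.09,.17]],*cam("wrist",st)))
a=capture("scene")
cv2.imwrite("pics/w8.png",np.hstack([cv2.resize(b[150:300,250:400],(400,400),interpolation=2),cv2.resize(a[160:240,250:330],(400,400),interpolation=2)])[:,:,::-1])
```

```text
[ 0.57980151 -0.08908393  0.14569668] [-0.97169082  2.80062278  5.46721032] [0.48993871 0.15728569 0.05623739]
[[320.52551086 257.6590072 ]]
```

View pics/w8.png

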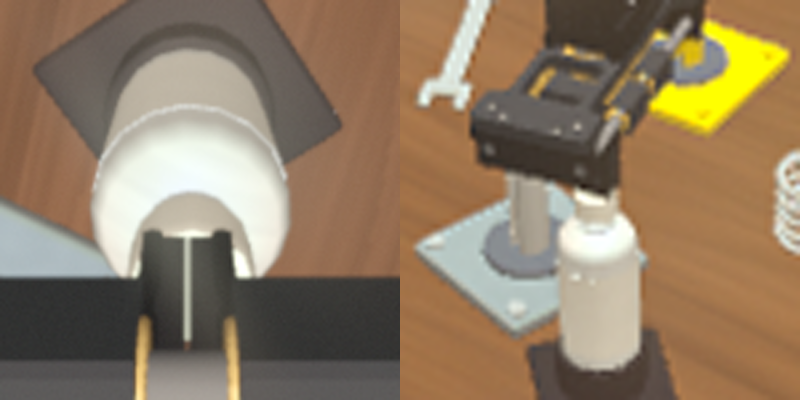

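The force has risen to about 6 N upward, so this is the cap; the sideways part fits friction from the 1 mm shift. Another 4 mm and a hold.

jog_arm([
  {"fingers": 0, "delta_pos": [0, 0, -2], "turn": 0},
  {"fingers": 0, "delta_pos": [0, 0, -4], "turn": 0},
  {"fingers": 0, "delta_pos": [0, 0, -4], "turn": 0},
])

```text
time_s: 6.3
position: [0.5798, -0.0891, 0.1423]
tcp_rot: [[0.967, 0.001, -0.254], [0.254, 0.001, 0.967], [0.001, -1.0, 0.001]]
force: [-2.3, 3.3, 8.4]
opening: 0.005
```

jog_arm([
  {"fingers": 0, "delta_pos": [0, 0, -2], "turn": 0},
  {"fingers": 0, "delta_pos": [0, 0, -2], "turn": 0},
  {"fingers": 0, "delta_pos": [0, 0, -2], "turn": 0},
])

```text
time_s: 6.55
position: [0.5799, -0.0891, 0.142]
tcp_rot: [[0.967, 0.001, -0.255], [0.255, 0.0, 0.967], [0.002, -1.0, -0.0]]
force: [-4.0, 4.2, 16.9]
opening: 0.008
```

Run:
```python
from h import *
b=capture("wrist");st=read_state();print(st["position"],st["force"],st["moment"],st["time_s"])
cv2.imwrite("pics/w9.png",cv2.resize(b[150:300,250:400],(600,600),interpolation=2)[:,:,::-1])
```

```text
[ 0.5798867  -0.08911647  0.14202021] [-3.7726789   3.65753039 16.93477973] [0.66656176 0.737023   0.0171856 ] 6.6
```

View pics/w9.png

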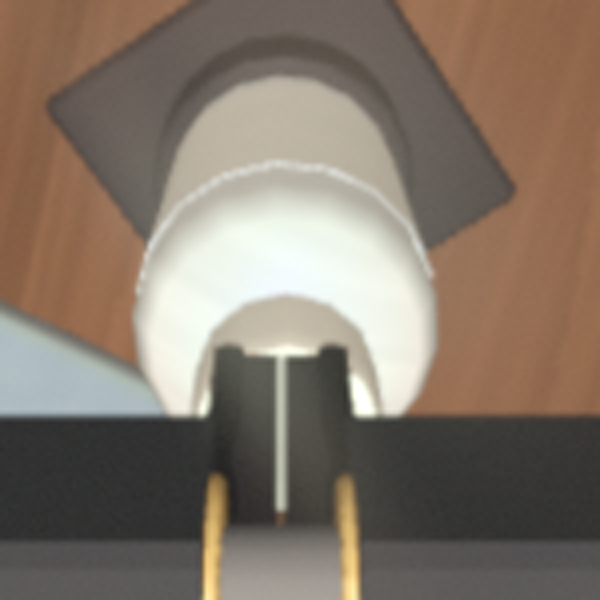

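Hard stop: 17 N at TCP z = 0.142, and the silver ring under the cap has disappeared in the picture, so the cap is fully down. It also shows that the real fingertips stand about 21 mm *behind* the reported TCP, not 17 mm ahead, which matches the wrist image (tip edge at row 238). I'll use that from here. Next I release the cap and go to look at the spring.

jog_arm([
  {"fingers": 0, "delta_pos": [0, 0, 10], "turn": 0},
  {"fingers": 0, "delta_pos": [0, 0, 45], "turn": 0},
  {"fingers": 0, "delta_pos": [0, 0, 85], "turn": 0},
  {"fingers": 100, "delta_pos": [-75, 134, 85], "turn": 0},
  {"fingers": 100, "delta_pos": [-75, 134, 85], "turn": 0},
  {"fingers": 100, "delta_pos": [-75, 134, 85], "turn": 0},
  {"fingers": 100, "delta_pos": [-75, 134, 85], "turn": 0},
  {"fingers": 100, "delta_pos": [-75, 134, 85], "turn": 0},
  {"fingers": 100, "delta_pos": [-75, 134, 85], "turn": 0},
  {"fingers": 100, "delta_pos": [-75, 134, 85], "turn": 0},
])

```text
time_s: 7.43
position: [0.5054, 0.0437, 0.2243]
tcp_rot: [[0.967, 0.001, -0.255], [0.255, -0.001, 0.967], [0.001, -1.0, -0.001]]
force: [0.6, 0.1, -0.2]
opening: 0.445
```

Run:
```python
from h import *
st=read_state();b=capture("wrist");K,V=cam("wrist",st);print(st["position"],st["force"],st["time_s"],st["opening"])
cv2.imwrite("pics/w10.png",b[:,:,::-1])
for t in("spring_top","spring"): print(t,[(np.round(d["position"],4).tolist(),round(d["confidence"],2)) for d in tip_of(t,"wrist")])
print(proj([[.485,.1155,.11],[.485,.1155,.0]],K,V))
```

```text
[0.50541486 0.04366893 0.22430149] [ 0.63597598  0.10974778 -0.16386989] 7.4333 0.4447904596636202
spring_top [([0.4846, 0.1165, 0.1087], 0.7)]
spring [([0.4831, 0.1141, 0.0009], 0.62), ([0.5171, -0.2069, 0.0006], 0.52)]
[[317.23281092 109.69095694]
 [317.7702458  107.72720088]]
```

View pics/w10.png

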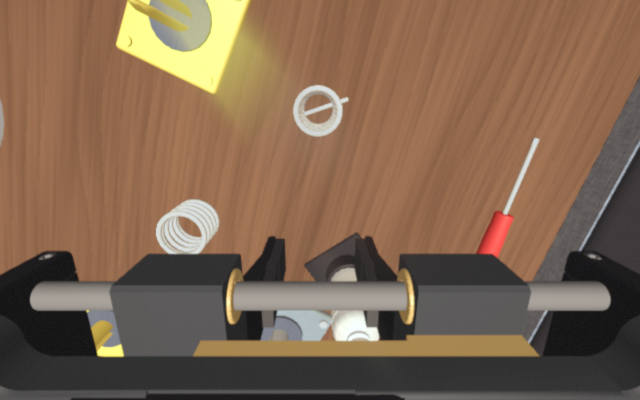

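Overhead view: the spring's ring is at (318,110), its cross wire and tail run to (347,99), and it stands clear of the other things. Measuring.

Run:
```python
from h import *
st=read_state();b=capture("wrist");K,V=cam("wrist",st);print(st["position"],st["opening"],st["time_s"])
g=b.min(axis=2);m=np.zeros_like(g);m[70:150,280:360]=(g[70:150,280:360]>125)
n,l,s,_=cv2.connectedComponentsWithStats(m);k=1+np.argmax(s[1:,4]);ys,xs=np.where(l==k)
P=np.c_[xs,ys].astype(np.float32)
d=[np.linalg.norm(P-c,axis=1).max() for c in [(0,0)]]
# outer circle: use hull of ring without tail
from scipy.optimize import least_squares
h=cv2.convexHull(P).reshape(-1,2)
c=np.array([318,110.]);
H=h[np.linalg.norm(h-c,axis=1)<27]
r=least_squares(lambda q:np.hypot(H[:,0]-q[0],H[:,1]-q[1])-q[2],[318,110,25],loss="soft_l1").x
print(r,back(r[:2],.11,K,V),back(r[:2],.105,K,V), 318*.045/2/r[2])
T=P[np.linalg.norm(P-r[:2],axis=1)>r[2]+2];print(len(T),T.mean(0),T[T[:,0].argmax()])
w=back(T.mean(0),.0025,K,V)[0];print(w)
cv2.imwrite("pics/w11.png",cv2.resize(b[70:150,270:370],(800,640),interpolation=2)[:600,:,::-1])
```

```text
[0.50564844 0.04302031 0.22411829] 0.5915610994209144 7.5833
[317.459543   109.67152741  25.50287031] [[0.48549531 0.11503271 0.11      ]] [[0.48549247 0.11492712 0.105     ]] 0.28055665549233283
25 [345.44  98.68] [348.  97.]
[0.5150719  0.13369497 0.0025    ]
```

View pics/w11.png

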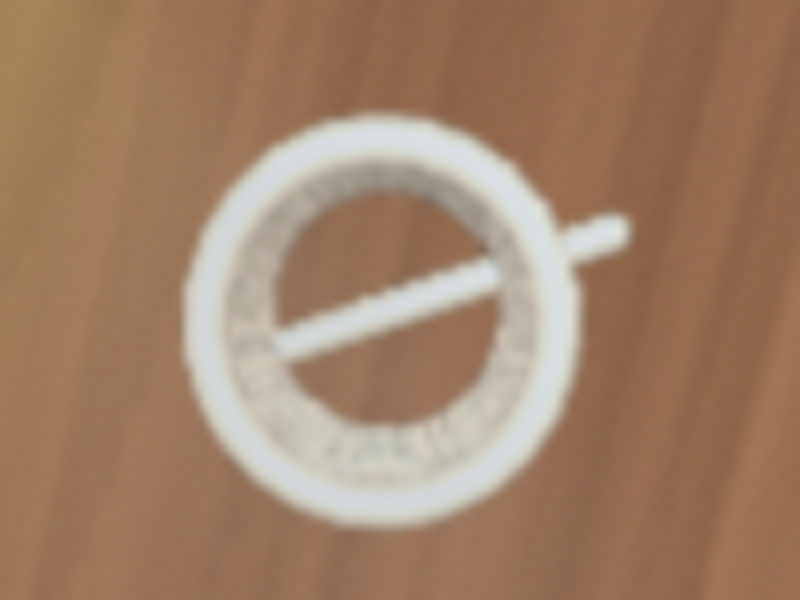

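jog_arm([
  {"fingers": 100, "delta_pos": [-20, 72, 0], "turn": 0},
  {"fingers": 100, "delta_pos": [-20, 72, 0], "turn": 0},
  {"fingers": 100, "delta_pos": [-20, 72, 0], "turn": 0},
  {"fingers": 100, "delta_pos": [-20, 72, -40], "turn": 0},
  {"fingers": 100, "delta_pos": [-20, 72, -60], "turn": 0},
  {"fingers": 100, "delta_pos": [-20, 72, -60], "turn": 0},
  {"fingers": 100, "delta_pos": [-20, 72, -60], "turn": 0},
])

```text
time_s: 8.22
position: [0.4845, 0.1155, 0.1635]
tcp_rot: [[0.967, -0.002, -0.254], [0.254, -0.0, 0.967], [-0.002, -1.0, 0.0]]
force: [0.3, 0.5, 0.5]
opening: 0.996
```

Run:
```python
from h import *
st=read_state();b=capture("wrist");K,V=cam("wrist",st);print(st["position"],st["opening"],st["force"],st["time_s"])
print(proj([.4855,.115,.11],K,V))
cv2.imwrite("pics/w12.png",b[:,:,::-1])
```

```text
[0.48450726 0.11546393 0.16350014] 0.9957225631573852 [0.28905303 0.45185615 0.49367785] 8.2167
[[320.27111335 211.12667747]]
```

View pics/w12.png

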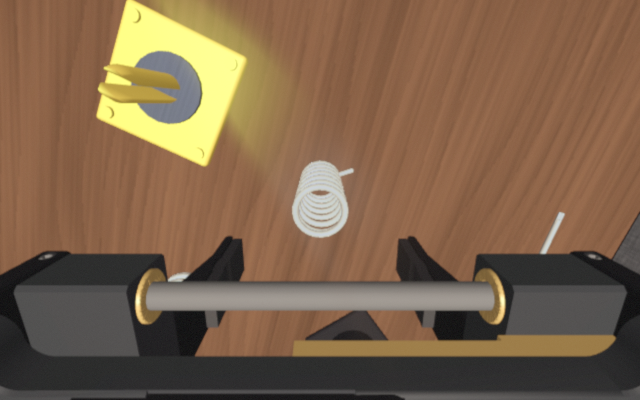

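The ring at (320,210) is centred between the open jaws. Down, then close.

jog_arm([
  {"fingers": 100, "delta_pos": [1, 0, -40], "turn": 0},
  {"fingers": 100, "delta_pos": [1, 0, -75], "turn": 0},
  {"fingers": 100, "delta_pos": [1, 0, -105], "turn": 0},
  {"fingers": 100, "delta_pos": [1, 0, -117], "turn": 0},
  {"fingers": 100, "delta_pos": [1, 0, -117], "turn": 0},
])

```text
time_s: 8.68
position: [0.4855, 0.1157, 0.0459]
tcp_rot: [[0.967, -0.003, -0.254], [0.254, -0.0, 0.967], [-0.003, -1.0, 0.001]]
force: [1.0, 0.3, -0.1]
opening: 1.001
```

Run:
```python
from h import *
st=read_state();b=capture("wrist");K,V=cam("wrist",st);print(st["position"],st["opening"],st["force"],st["time_s"])
print(proj([.4855,.115,.11],K,V))
cv2.imwrite("pics/w13.png",b[:,:,::-1])
```

```text
[0.48550631 0.1156672  0.04591879] 1.0013430126465885 [ 1.01165328  0.25292405 -0.06345142] 8.6833
[[317.836166   299.22610893]]
```

View pics/w13.png

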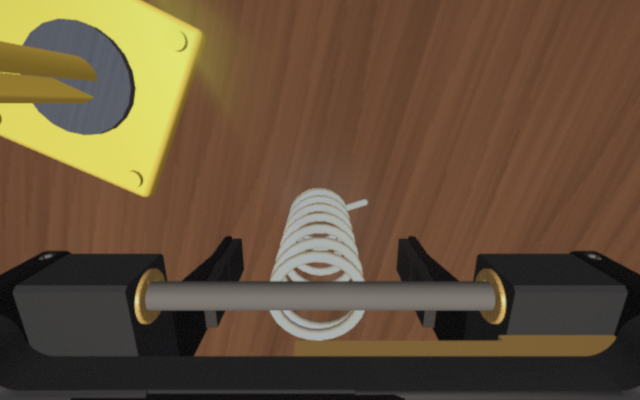

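The spring's top ring, around (317,300), sits between the fingers and below the rail. Closing.

jog_arm([
  {"fingers": 0, "delta_pos": [0, 0, 0], "turn": 0},
  {"fingers": 0, "delta_pos": [0, 0, 0], "turn": 0},
  {"fingers": 0, "delta_pos": [0, 0, 0], "turn": 0},
  {"fingers": 0, "delta_pos": [0, 0, 0], "turn": 0},
  {"fingers": 0, "delta_pos": [0, 0, 0], "turn": 0},
  {"fingers": 0, "delta_pos": [0, 0, 0], "turn": 0},
  {"fingers": 0, "delta_pos": [0, 0, 0], "turn": 0},
  {"fingers": 0, "delta_pos": [0, 0, 0], "turn": 0},
])

```text
time_s: 9.4
position: [0.4854, 0.1162, 0.0473]
tcp_rot: [[0.967, -0.0, -0.255], [0.255, -0.0, 0.967], [-0.0, -1.0, 0.0]]
force: [-1.0, -0.1, 0.4]
opening: 0.489
```

jog_arm([
  {"fingers": 0, "delta_pos": [0, 0, 15], "turn": 0},
  {"fingers": 0, "delta_pos": [0, 0, 40], "turn": 0},
  {"fingers": 0, "delta_pos": [0, 0, 80], "turn": 0},
  {"fingers": 0, "delta_pos": [0, 0, 120], "turn": 0},
  {"fingers": 0, "delta_pos": [0, 0, 120], "turn": 0},
  {"fingers": 0, "delta_pos": [0, 0, 120], "turn": 0},
])

```text
time_s: 9.9
position: [0.4872, 0.1164, 0.1693]
tcp_rot: [[0.967, 0.006, -0.255], [0.255, 0.0, 0.967], [0.005, -1.0, -0.001]]
force: [-0.0, 0.4, -2.2]
opening: 0.493
```

Run:
```python
from h import *
st=read_state();b=capture("wrist");K,V=cam("wrist",st);print(st["position"],st["opening"],st["force"],st["time_s"])
cv2.imwrite("pics/w14.png",b[:,:,::-1])
a=capture("scene");cv2.imwrite("pics/s14.png",cv2.resize(a[130:250,260:420],(800,600),interpolation=2)[:,:,::-1])
```

```text
[0.48720272 0.11635527 0.16927089] 0.4934254140630811 [-0.00730482  0.35664781 -2.15426237] 9.9
```

View pics/w14.png

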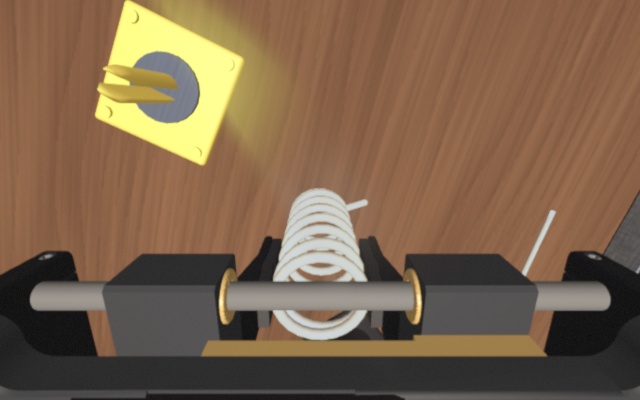

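View pics/s14.png

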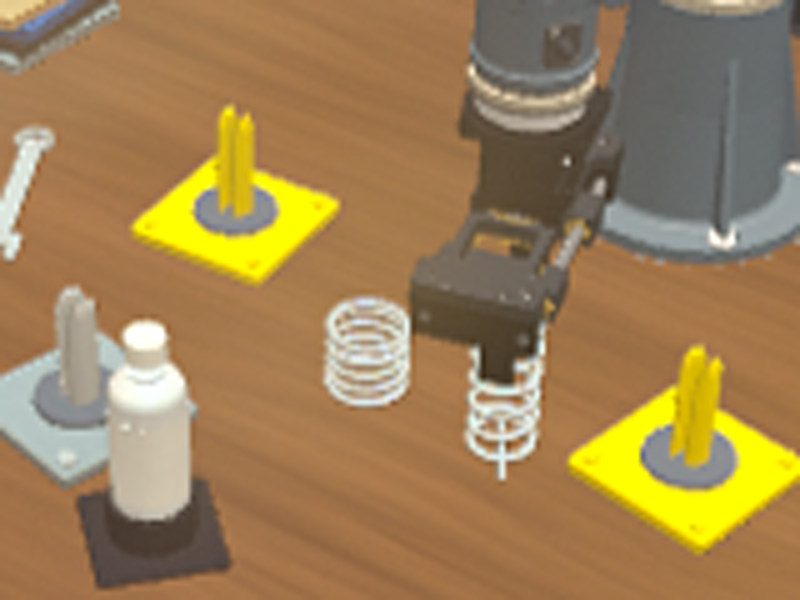

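The spring is held upright with the wire at the bottom and the tail at (365,204) as before. In the scene view the cap is back up with its neck visible. Now I'll lift, turn, and hover so the rod is straight under the wrist camera.

jog_arm([
  {"fingers": 0, "delta_pos": [0, 0, 40], "turn": 0},
  {"fingers": 0, "delta_pos": [0, -10, 80], "turn": -5},
  {"fingers": 0, "delta_pos": [-15, -389, 83], "turn": -46.5},
  {"fingers": 0, "delta_pos": [-15, -389, 83], "turn": -46.5},
  {"fingers": 0, "delta_pos": [-15, -389, 83], "turn": -46.5},
  {"fingers": 0, "delta_pos": [-15, -389, 83], "turn": -46.5},
  {"fingers": 0, "delta_pos": [-15, -389, 83], "turn": -46.5},
  {"fingers": 0, "delta_pos": [-15, -389, 83], "turn": -46.5},
  {"fingers": 0, "delta_pos": [-15, -389, 83], "turn": -46.5},
  {"fingers": 0, "delta_pos": [-15, -389, 83], "turn": -46.5},
  {"fingers": 0, "delta_pos": [-15, -389, 83], "turn": -46.5},
  {"fingers": 0, "delta_pos": [-15, -389, 83], "turn": -46.5},
  {"fingers": 0, "delta_pos": [-15, -389, 83], "turn": -46.5},
  {"fingers": 0, "delta_pos": [-15, -389, 83], "turn": -46.5},
  {"fingers": 0, "delta_pos": [-15, -389, 83], "turn": -46.5},
])

```text
time_s: 11.25
position: [0.4697, -0.2706, 0.2486]
tcp_rot: [[0.851, -0.003, 0.526], [-0.526, 0.003, 0.851], [-0.004, -1.0, 0.001]]
force: [-0.1, -0.1, -1.7]
opening: 0.492
```

Run:
```python
from h import *
st=read_state();b=capture("wrist");K,V=cam("wrist",st);print(st["position"],st["opening"],st["force"],st["time_s"],st["tcp_rot"])
cv2.imwrite("pics/w15.png",b[:,:,::-1])
np.save("st15.npy",np.r_[st["position"],st["tcp_rot"].ravel()])
for t in("rod_tip","mount","spring"): print(t,[(np.round(d["position"],4).tolist(),round(d["confidence"],2)) for d in tip_of(t,"wrist")])
print(proj([[.509,-.211,.105],[.509,-.211,.014]],K,V))
```

```text
[ 0.46971904 -0.27060268  0.24863644] 0.4919585560513367 [-0.0640843  -0.10209916 -1.68883465] 11.25 [[ 0.85078166 -0.00303114  0.52551059]
 [-0.525501    0.00344395  0.85078601]
 [-0.00438868 -0.99998948  0.00133718]]
rod_tip [([0.5085, -0.2135, 0.1088], 0.65)]
mount [([0.2623, -0.2642, -0.0036], 0.98), ([0.5151, -0.2093, 0.0028], 0.96)]
spring [([0.469, -0.2723, 0.2043], 0.85)]
[[321.51418415 113.71685194]
 [321.40350095 111.51467061]]
```

View pics/w15.png

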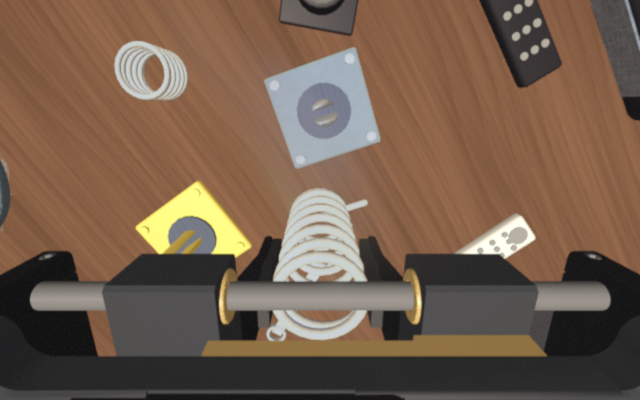

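The grey mount lies right under the camera, disc at (323,110) and slot visible; the spring tail is at (365,204). Enlarging to measure.

Run:
```python
from h import *
q=np.load("st15.npy");st=dict(position=q[:3],tcp_rot=q[3:].reshape(3,3));K,V=cam("wrist",st)
b=cv2.imread("pics/w15.png")
cv2.imwrite("pics/w16.png",np.hstack([cv2.resize(b[75:145,288:358],(400,400),interpolation=2),cv2.resize(b[170:240,310:380],(400,400),interpolation=2)]))
# plate corners fit
m=np.zeros((400,640),np.uint8)
bb=b.astype(int);m[42:172,258:386]=(bb[42:172,258:386,0]>bb[42:172,258:386,2]-5)
n,l,s,_=cv2.connectedComponentsWithStats(m);k=1+np.argmax(s[1:,4]);ys,xs=np.where(l==k)
P=back(np.c_[xs,ys],.014,K,V);print(cv2.minAreaRect((P[:,:2]*1e3).astype(np.float32)))
g=b[:,:,::-1].sum(2);d=np.zeros_like(m);d[80:140,292:356]=(b[80:140,292:356].max(2)<150)
n,l,s,_=cv2.connectedComponentsWithStats(d);k=1+np.argmax(s[1:,4]);h=cv2.convexHull(np.argwhere(l==k)[:,::-1].astype(np.int32))
e=cv2.fitEllipse(h);print(e,back(e[0],.020,K,V))
```

```text
((511.626220703125, -211.39866638183594), (117.06742858886719, 116.57576751708984), 76.53187561035156)
((323.6149597167969, 110.29634857177734), (52.807830810546875, 54.71895217895508), 3.1185150146484375) [[ 0.51217575 -0.21108763  0.02      ]]
```

View pics/w16.png

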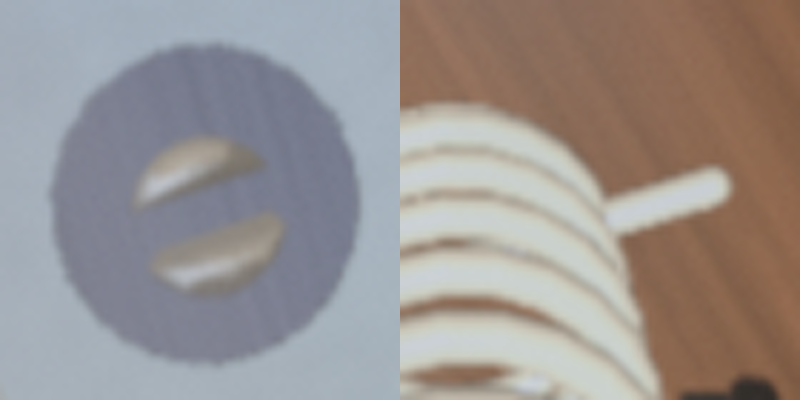

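jog_arm([
  {"fingers": 0, "delta_pos": [41.5, 61, 0], "turn": 0},
  {"fingers": 0, "delta_pos": [41.5, 61, 0], "turn": 0},
  {"fingers": 0, "delta_pos": [41.5, 61, 0], "turn": 0},
  {"fingers": 0, "delta_pos": [41.5, 61, -20], "turn": 0},
  {"fingers": 0, "delta_pos": [41.5, 61, -60], "turn": 0},
  {"fingers": 0, "delta_pos": [41.5, 61, -75], "turn": 0},
  {"fingers": 0, "delta_pos": [41.5, 61, -75], "turn": 0},
  {"fingers": 0, "delta_pos": [41.5, 61, -75], "turn": 0},
])

```text
time_s: 12.12
position: [0.5119, -0.2111, 0.1749]
tcp_rot: [[0.851, -0.001, 0.525], [-0.525, 0.001, 0.851], [-0.002, -1.0, -0.0]]
force: [-0.2, 0.1, -1.7]
opening: 0.493
```

Run:
```python
from h import *
P=[]
for i in range(3):
    a=capture("scene") if i==0 else capture("top") if i==1 else capture("wrist")
    st=read_state();P.append(st["position"])
    if i==0:cv2.imwrite("pics/s17.png",cv2.resize(a[140:240,220:340],(720,600),interpolation=2)[:,:,::-1])
    if i==2:cv2.imwrite("pics/w17.png",a[:,:,::-1])
print(np.array(P),st["force"],st["tcp_rot"],st["time_s"])
```

```text
[[ 0.51287435 -0.21189163  0.17612371]
 [ 0.51337329 -0.21232799  0.17682353]
 [ 0.51346855 -0.2125227   0.17707787]] [ 0.36790973 -0.06844382 -2.13156626] [[ 8.50429551e-01  3.36364397e-03  5.26078193e-01]
 [-5.26073253e-01 -2.28651073e-03  8.50436185e-01]
 [ 4.06344797e-03 -9.99991729e-01 -1.74993169e-04]] 12.2667
```

View pics/s17.png

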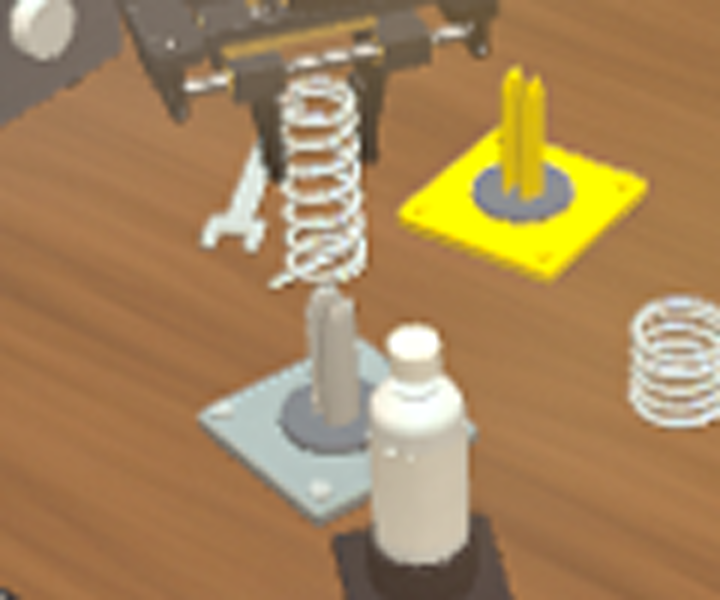

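View pics/w17.png

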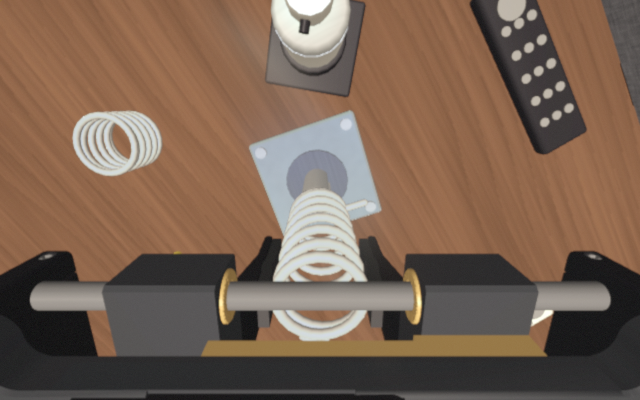

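In the scene view the spring's bottom ring, centred at x≈327 in the crop, stands over the rod tip at x≈331, with the tail lined up with the slot and toward the camera. Descending slowly and watching the force.

jog_arm([
  {"fingers": 0, "delta_pos": [0, 0.5, -8], "turn": 0},
  {"fingers": 0, "delta_pos": [0, 0.5, -16], "turn": 0},
  {"fingers": 0, "delta_pos": [0, 0.5, -20], "turn": 0},
  {"fingers": 0, "delta_pos": [0, 0.5, -20], "turn": 0},
  {"fingers": 0, "delta_pos": [0, 0.5, -20], "turn": 0},
  {"fingers": 0, "delta_pos": [0, 0.5, -20], "turn": 0},
])

```text
time_s: 12.77
position: [0.5122, -0.2114, 0.1552]
tcp_rot: [[0.85, 0.0, 0.526], [-0.526, -0.0, 0.85], [0.0, -1.0, 0.0]]
force: [0.9, 0.2, -1.3]
opening: 0.493
```

Run:
```python
from h import *
a=capture("scene");st=read_state();print(st["position"],st["force"],st["moment"])
cv2.imwrite("pics/s18.png",cv2.resize(a[160:220,240:300],(600,600),interpolation=2)[:,:,::-1])
```

```text
[ 0.51231103 -0.21139199  0.15534934] [-0.50399468  0.43630924 -2.0577962 ] [-0.12144613  0.11271444 -0.01565043]
```

View pics/s18.png

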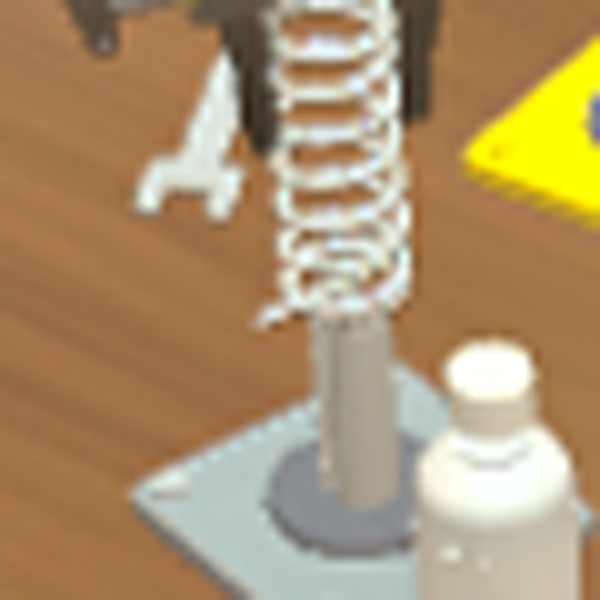

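The ring sits at the rod tip, centred at about (348,280) in the crop against the rod's (352). Continuing.

jog_arm([
  {"fingers": 0, "delta_pos": [0, 0, -3], "turn": 0},
  {"fingers": 0, "delta_pos": [0, 0, -6], "turn": 0},
  {"fingers": 0, "delta_pos": [0, 0, -6], "turn": 0},
])

```text
time_s: 13.07
position: [0.5117, -0.211, 0.1487]
tcp_rot: [[0.85, -0.001, 0.526], [-0.526, 0.001, 0.85], [-0.001, -1.0, 0.0]]
force: [-0.8, 0.1, -2.1]
opening: 0.492
```

jog_arm([
  {"fingers": 0, "delta_pos": [0, 0, -3], "turn": 0},
  {"fingers": 0, "delta_pos": [0, 0, -6], "turn": 0},
  {"fingers": 0, "delta_pos": [0, 0, -6], "turn": 0},
])

```text
time_s: 13.32
position: [0.5117, -0.211, 0.1425]
tcp_rot: [[0.85, -0.001, 0.526], [-0.526, 0.001, 0.85], [-0.001, -1.0, 0.0]]
force: [-0.6, -0.0, -1.4]
opening: 0.494
```

jog_arm([
  {"fingers": 0, "delta_pos": [0, 0, -3], "turn": 0},
  {"fingers": 0, "delta_pos": [0, 0, -6], "turn": 0},
  {"fingers": 0, "delta_pos": [0, 0, -6], "turn": 0},
])

```text
time_s: 13.57
position: [0.5117, -0.211, 0.1366]
tcp_rot: [[0.85, -0.001, 0.526], [-0.526, 0.001, 0.85], [-0.001, -1.0, 0.0]]
force: [-0.3, 0.8, -2.5]
opening: 0.494
```

Run:
```python
from h import *
a=capture("scene");b=capture("wrist");st=read_state();print(st["position"],st["force"],st["moment"])
cv2.imwrite("pics/s19.png",np.hstack([cv2.resize(a[160:220,240:300],(400,400),interpolation=2),cv2.resize(b[160:260,270:370],(400,400),interpolation=2)])[:,:,::-1])
```

```text
[ 0.51200647 -0.21117397  0.13703057] [ 0.63603387 -0.22311079 -1.40448727] [-0.12665056  0.07266011 -0.01974009]
```

View pics/s19.png

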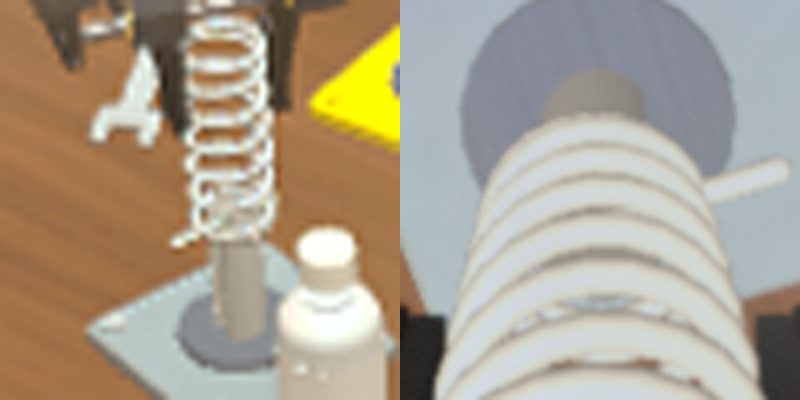

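The spring is about 15 mm over the rod with no contact force. Continuing in small steps.

jog_arm([
  {"fingers": 0, "delta_pos": [0, 0, -4], "turn": 0},
  {"fingers": 0, "delta_pos": [0, 0, -8], "turn": 0},
  {"fingers": 0, "delta_pos": [0, 0, -12], "turn": 0},
  {"fingers": 0, "delta_pos": [0, 0, -15], "turn": 0},
  {"fingers": 0, "delta_pos": [0, 0, -15], "turn": 0},
])

```text
time_s: 14.08
position: [0.5115, -0.2109, 0.1213]
tcp_rot: [[0.85, -0.002, 0.526], [-0.526, 0.001, 0.85], [-0.002, -1.0, 0.0]]
force: [0.3, -0.2, -1.7]
opening: 0.495
```

jog_arm([
  {"fingers": 0, "delta_pos": [0, 0, -4], "turn": 0},
  {"fingers": 0, "delta_pos": [0, 0, -8], "turn": 0},
  {"fingers": 0, "delta_pos": [0, 0, -12], "turn": 0},
  {"fingers": 0, "delta_pos": [0, 0, -16], "turn": 0},
  {"fingers": 0, "delta_pos": [0, 0, -20], "turn": 0},
  {"fingers": 0, "delta_pos": [0, 0, -20], "turn": 0},
])

```text
time_s: 14.58
position: [0.5115, -0.2109, 0.1013]
tcp_rot: [[0.85, -0.002, 0.526], [-0.526, 0.001, 0.85], [-0.002, -1.0, 0.0]]
force: [0.8, 0.6, -1.7]
opening: 0.494
```

jog_arm([
  {"fingers": 0, "delta_pos": [0, 0, -4], "turn": 0},
  {"fingers": 0, "delta_pos": [0, 0, -8], "turn": 0},
  {"fingers": 0, "delta_pos": [0, 0, -12], "turn": 0},
  {"fingers": 0, "delta_pos": [0, 0, -16], "turn": 0},
  {"fingers": 0, "delta_pos": [0, 0, -20], "turn": 0},
  {"fingers": 0, "delta_pos": [0, 0, -20], "turn": 0},
])

```text
time_s: 15.08
position: [0.5116, -0.2109, 0.0813]
tcp_rot: [[0.85, -0.001, 0.526], [-0.526, 0.001, 0.85], [-0.002, -1.0, 0.0]]
force: [0.4, 0.1, -1.3]
opening: 0.49
```

Run:
```python
from h import *
a=capture("scene");b=capture("wrist");st=read_state();print(st["position"],st["force"],st["moment"])
cv2.imwrite("pics/s20.png",np.hstack([cv2.resize(a[160:220,240:300],(400,400),interpolation=2),cv2.resize(b[160:260,270:370],(400,400),interpolation=2)])[:,:,::-1])
```

```text
[ 0.51198266 -0.21117846  0.08197686] [-0.70636657 -0.03131945 -1.39786451] [-0.09280808  0.10092078  0.01378489]
```

View pics/s20.png

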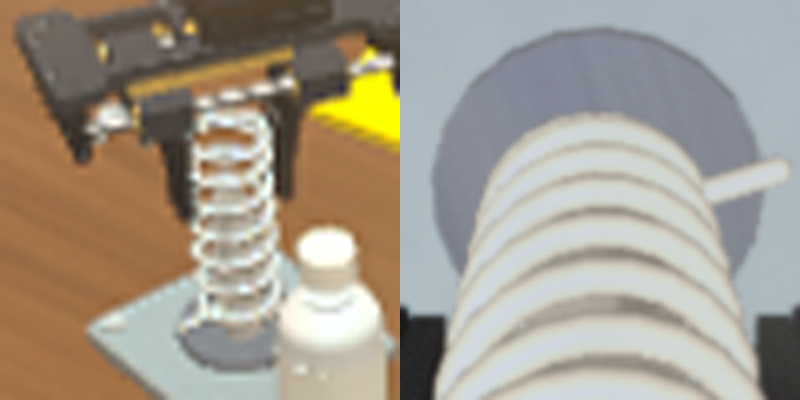

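About 14 mm to go, centred and free.

jog_arm([
  {"fingers": 0, "delta_pos": [0, 0, -3], "turn": 0},
  {"fingers": 0, "delta_pos": [0, 0, -6], "turn": 0},
  {"fingers": 0, "delta_pos": [0, 0, -9], "turn": 0},
  {"fingers": 0, "delta_pos": [0, 0, -12], "turn": 0},
  {"fingers": 0, "delta_pos": [0, 0, -12], "turn": 0},
])

```text
time_s: 15.6
position: [0.5117, -0.211, 0.0695]
tcp_rot: [[0.85, -0.001, 0.526], [-0.526, 0.001, 0.85], [-0.001, -1.0, 0.0]]
force: [-0.9, 0.5, -1.2]
opening: 0.489
```

jog_arm([
  {"fingers": 0, "delta_pos": [0, 0, -1], "turn": 0},
  {"fingers": 0, "delta_pos": [0, 0, -2], "turn": 0},
  {"fingers": 0, "delta_pos": [0, 0, -2], "turn": 0},
])

```text
time_s: 15.85
position: [0.5121, -0.2112, 0.0681]
tcp_rot: [[0.85, -0.0, 0.526], [-0.526, 0.0, 0.85], [-0.0, -1.0, 0.0]]
force: [-0.2, 0.2, -1.9]
opening: 0.491
```

jog_arm([
  {"fingers": 0, "delta_pos": [0, 0, -1], "turn": 0},
  {"fingers": 0, "delta_pos": [0, 0, -1.5], "turn": 0},
  {"fingers": 0, "delta_pos": [0, 0, -1.5], "turn": 0},
])

```text
time_s: 16.1
position: [0.5123, -0.2113, 0.0673]
tcp_rot: [[0.85, 0.0, 0.526], [-0.526, -0.0, 0.85], [0.001, -1.0, -0.0]]
force: [-1.0, -0.0, 2.7]
opening: 0.492
```

Run:
```python
from h import *
st=read_state();print(st["position"],st["force"],st["moment"],st["time_s"])
a=capture("scene");b=capture("wrist");st=read_state();print(st["position"],st["force"],st["moment"])
cv2.imwrite("pics/s21.png",np.hstack([cv2.resize(a[160:220,240:300],(400,400),interpolation=2),cv2.resize(b[160:260,270:370],(400,400),interpolation=2)])[:,:,::-1])
```

```text
[ 0.51230445 -0.21134371  0.06727031] [-1.015058   -0.04643369  2.72701692] [-0.03640663  0.20677645  0.04397872] 16.1
[ 0.51229363 -0.21135565  0.06724691] [-0.78977184  1.02618844  3.42377594] [-0.0170635   0.22151665  0.02990162]
```

View pics/s21.png

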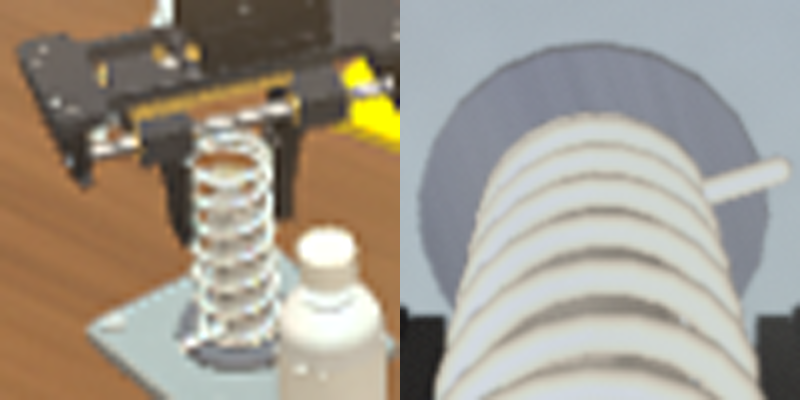

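The force went from −1.7 to +3 N at TCP z = 0.067, exactly where seating was expected (grasp height plus 20 mm), so the spring is on the disc. Opening and withdrawing.

jog_arm([
  {"fingers": 70, "delta_pos": [0, 0, 0], "turn": 0},
  {"fingers": 70, "delta_pos": [0, 0, 0], "turn": 0},
  {"fingers": 80, "delta_pos": [0, 0, 0], "turn": 0},
  {"fingers": 95, "delta_pos": [0, 0, 0], "turn": 0},
  {"fingers": 95, "delta_pos": [0, 0, 0], "turn": 0},
  {"fingers": 95, "delta_pos": [0, 0, 0], "turn": 0},
  {"fingers": 95, "delta_pos": [0, 0, 0], "turn": 0},
])

```text
time_s: 16.78
position: [0.5121, -0.2113, 0.0666]
tcp_rot: [[0.85, -0.0, 0.526], [-0.526, 0.0, 0.85], [-0.0, -1.0, -0.0]]
force: [0.3, -0.5, 0.1]
opening: 0.908
```

Run:
```python
from h import *
b=capture("wrist");st=read_state();print(st["position"],st["force"],st["opening"])
cv2.imwrite("pics/w22.png",b[:,:,::-1])
```

```text
[ 0.51212984 -0.21127007  0.06667507] [ 0.11595133  0.27095619 -0.31849826] 0.925248906415373
```

View pics/w22.png

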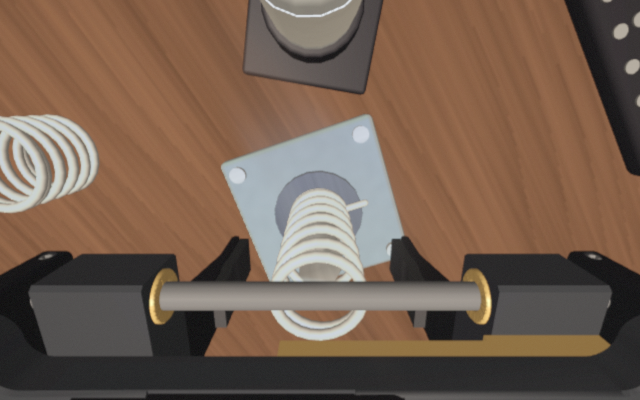

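The spring is free of both fingers and standing with its ring around (318,300). Lifting straight up, then a final look.

jog_arm([
  {"fingers": 95, "delta_pos": [0, 0, 20], "turn": 0},
  {"fingers": 95, "delta_pos": [0, 0, 60], "turn": 0},
  {"fingers": 95, "delta_pos": [0, 0, 100], "turn": 0},
  {"fingers": 95, "delta_pos": [0, 0, 140], "turn": 0},
  {"fingers": 95, "delta_pos": [0, 0, 180], "turn": 0},
  {"fingers": 95, "delta_pos": [-38, -62, 180], "turn": 0},
  {"fingers": 95, "delta_pos": [-38, -62, 180], "turn": 0},
  {"fingers": 95, "delta_pos": [-38, -62, 180], "turn": 0},
  {"fingers": 95, "delta_pos": [-38, -62, 180], "turn": 0},
  {"fingers": 95, "delta_pos": [-38, -62, 180], "turn": 0},
])

```text
time_s: 17.67
position: [0.4739, -0.2728, 0.2464]
tcp_rot: [[0.85, -0.0, 0.527], [-0.527, 0.001, 0.85], [-0.001, -1.0, 0.001]]
force: [0.8, 0.2, -0.7]
opening: 0.951
```

Run:
```python
from h import *
a=capture("scene");st=read_state();b=capture("wrist");print(st["position"],st["force"],st["time_s"])
K,V=cam("wrist",st);Ks,Vs=cam("scene")
for t in("spring","spring_top","nozzle_top"): 
  for c in("wrist","scene"):print(t,c,[(np.round(d["position"],4).tolist(),round(d["confidence"],2)) for d in tip_of(t,c)])
print(proj([[.512,-.2115,.13],[.512,-.2115,.02]],K,V))
cv2.imwrite("pics/w23.png",np.hstack([cv2.resize(b[60:160,270:370],(400,400),interpolation=2),cv2.resize(a[160:240,240:320],(400,400),interpolation=2)])[:,:,::-1])
```

```text
[ 0.4740673  -0.27235298  0.24628126] [ 0.61910067 -0.10786538  1.23255605] 17.7167
spring wrist [([0.5124, -0.2165, 0.0171], 0.81)]
spring scene [([0.359, -0.0656, -0.001], 0.68), ([0.5104, -0.2106, 0.0177], 0.59)]
spring_top wrist [([0.5101, -0.2106, 0.129], 0.9)]
spring_top scene [([0.5131, -0.2143, 0.1315], 0.77), ([0.5815, -0.0899, 0.001], 0.22)]
nozzle_top wrist []
nozzle_top scene [([0.5822, -0.09, 0.1697], 0.53)]
[[319.11255165 114.16928713]
 [319.33639185 111.28368286]]
```

View pics/w23.png

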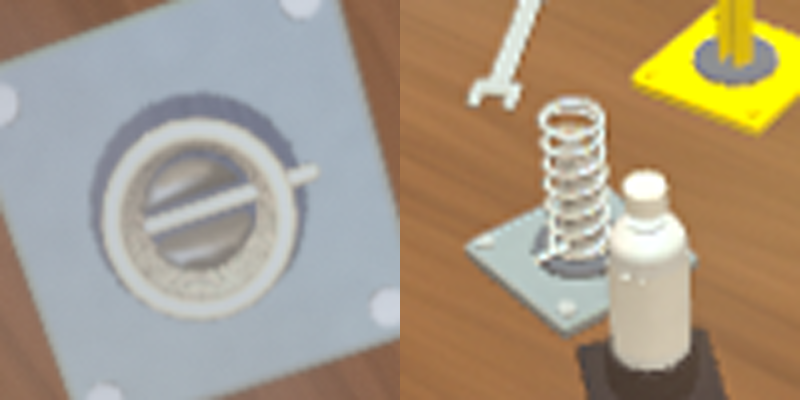

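The spring stands upright. Its top ring centre at (320,114.5) is within 1 px of the mount axis's predicted (319,114), the wire lies in the slot, and the cap is up. Handing in.

```bash
python3 -c "
from rig import *
print(hand_in())"
```

```text
the job is handed in; nothing more can be done
None
```

The job is done and handed in at about 18 s of the 54 s allowed; `hand_in` gives no verdict.

- **Spray:** I pressed the nozzle cap to its hard stop (about 17 N) and let it back up. The last scene measurement puts its top at 0.1697 m, so it is up.
- **Spring:** I gripped the tall spring by its upper coils, turned it −46.5° and guided it down over the rod without a snag. Contact with the disc came at the expected height, and then I released it.
- **Last checks:** The spring's top ring centre is within about 1 mm of the rod's axis, and its top measures 0.129–0.1315 m against 0.130 m when fully home. The cross wire is visible in the slot, and the gripper is clear of everything. I saw no contact with the bystanders, but I did not measure their positions again at the end.

**Disagreements:**
- The real fingertips are about 21 mm behind the reported TCP, while the description says 17 mm ahead. I found this by feeling for the cap and used the measured value for the spring.
- One network reading put the spring's base 5 mm off the rod's axis. The ring, wire and scene measurements contradict it.

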